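Line up the fastener bins and close the row with the end stop

ROBOT

A 7-joint arm with a two-finger parallel gripper is mounted at the origin on the work surface. World frame = base frame: x ahead of the robot, y to its left, z up, the work surface at z = 0. Lengths are in m, angles in rad, forces in N, time in s.
With the tool pointing down it reaches from about 0.4 to 0.85 m from the base axis. Payload 10.4 kg.
Tool frame: the origin (TCP) lies at the very end of the fingers, on their centre line; the grasp point (between the pads) lies bot.pinch_z behind it (bot.pinch_z is the distance from the TCP to the grasp point, in m); z points along the fingers, y is the line along which they close (so a half turn about z gives the same grasp; the last joint's range is limited). The gripper opens to 87 mm and grips with 3 to 60 N. Pads are 19 mm wide; open, the fingers measure 117 mm over their backs; the gripper's body (75 mm by 190 mm) begins 51 mm behind the grasp point.
Start: joints at [-1.359, 0.332, -0.065, 1.46, 0.022, 1.35, -0.088], TCP at [0.145, 0.608, 0.223] pointing down, gripper open.
Joint ranges: [-2.6, 2.6], [-0.5, 2.12], [-1.47, 1.34], [0.16, 2.42], [-1.27, 4.41], [0.06, 2.06], [-2.6, 2.6]. Speed limits (rad/s): [2.22, 2.22, 2.79, 2.79, 3.14, 3.14, 3.14].

INTERFACE

Orientations are given as a 3x3 rotation matrix whose columns are the frame's x, y, z axes.
In Python, from rig import bot gives the robot as it stands. The module is installed in compiled form; this text tells all that it offers.
- The arm moves only by the tool send_rows, never from a script. Its argument "commands" is one flat list of numbers, 5 for each row, row after row: the closure, from 0 (fully open) to 1 (shut), then the shift along the tool's x, y, z in units of 0.1 m (1.0 is 0.1 m), then the turn about the tool's z in units of 180 degrees (1.0 is 180 degrees). In form: [grip, tx, ty, tz, yaw, grip, tx, ty, tz, yaw, ...]. A call has 1 to 8 rows; each row is the pose to reach, as a shift and turn from the pose commanded when the call began, along the tool's axes at that moment, turning the shorter way round; what a row does not reach only later rows make up. A row lasts 1/10 s, in which the tool goes at most 50 mm and 8.59 degrees, less where a joint would pass 70% of its speed; a pose out of reach is approached as far as the arm can. A call with a number of a shift or a turn outside -1 to 1 is refused whole. A call with a gripper value outside its range is refused whole. The fingers move at their own pace and stop on an object; the grip force is fixed at half the most. Time passes only in rows, so rows that repeat a pose let the fingers close. It gives the time, the measured TCP pose, the force, the opening and the grip force at its end, in the units of the state.
- bot.get_obs(): the state, without advancing time (a new reading comes with each control period).
- bot.read_camera(name): name is "scene" or "top" or "wrist"; returns the picture (480x640x3 uint8, red, green, blue); there is no depth.
- bot.get_calibration(name): a dict with "fx", "fy", "cx", "cy" (pixels), "eye" and "rotation" of the camera in the world. Camera axes: x right, y up, looking along -z (the intrinsics and any distortion apply to the point x, -y, -z); pixel columns grow to the right and rows downward; lengths in m; the calibration is good to about 2 mm. A picture is of the moment at which its call begins: read the wrist's pose just before it. get_calibration takes no time and is no camera call; for the wrist camera it gives the pose at the moment of the call.
- bot.hand_in(): hands the job in; it is judged then, once.
The state is a dict: "clock": time; "joint_pos": joint angles; "joint_velocities": joint speeds; "effort": joint torques, N m; "position": TCP position; "ee_rot": TCP orientation; "ft_force": force on the tool from outside, world axes, zero at the start; "torque": the same for the moment, N m; "opening": finger opening in m; "finger_force": force on a finger pad.
Only numpy, scipy, OpenCV 4.12 (cv2) and the standard library are available. Lean on these libraries where they do the work, as an engineer would, in place of code of your own. Each camera call takes 0.05 s, during which the arm holds its last target. There are 200 camera calls.

TASK

Tidy the low bench shelf: the three blue fastener bins should stand upright in one neat row, squared up with their backs against the shelf's back rail, packed side by side without gaps between the fixed end plate and the sliding end stop. Slide the end stop up to close the row. Leave the jar, the screwdriver and the tin where they are.

Things in the scene. Friction and masses are not known exactly. Their poses are not given: they have to be found in the camera images.
- shelf: low grey bench shelf, fixed, place and yaw vary. Origin at bench level; x from its open front to its back rail, y along the row. Deck top z = 60 mm, x -115 to 90, y -240 to 190 mm. Back rail: front face x = 75 mm, 12 mm thick, 30 mm above the deck. Fixed end plate: inner face y = 165 mm, 8 mm thick, x -20 to 75 mm, 60 mm above the deck.
- end_stop (a joint): travel (m) of the sliding end stop along shelf +y; 0 is fully open, range 0 to 0.18, starts 0 to 0.02. About 2.5 N of friction, light damping; stays where left. At value q its inner face (to the bins) is at shelf y = -0.185 + q, its outer face at -0.193 + q; three bins tight side by side stop it at about 0.14.
- stop_face (a point): point on the outer (-y) face of the end stop's upright steel plate, 25 mm above the deck, at shelf x = 10 mm; pushed to +y it slides. Plate 8 mm thick, shelf x -17 to 73 mm, 3 to 51 mm above the deck; its dark saddle with a black knob (not to be turned) rides on the rail outside the plate, shelf x 67 to 97 mm, up to 59 mm above the deck.
- bin_1: blue plastic bin, open top, 90 mm deep (x), 70 wide (y), 50 tall, its front (-x side, to the shelf's open front) only 30 tall; walls 3 mm, upright outer faces; 0.17 to 0.35 kg with bolts that stay in it. Origin: centre of its underside; x from front to back. Starts on the deck, short of the rail and askew; the bins are alike, any order is right.
- bin_2: blue plastic bin, open top, 90 mm deep (x), 70 wide (y), 50 tall, its front (-x side, to the shelf's open front) only 30 tall; walls 3 mm, upright outer faces; 0.17 to 0.35 kg with bolts that stay in it. Origin: centre of its underside; x from front to back. Starts on the deck, short of the rail and askew; the bins are alike, any order is right.
- bin_3: blue plastic bin, open top, 90 mm deep (x), 70 wide (y), 50 tall, its front (-x side, to the shelf's open front) only 30 tall; walls 3 mm, upright outer faces; 0.17 to 0.35 kg with bolts that stay in it. Origin: centre of its underside; x from front to back. Starts on the deck, short of the rail and askew; the bins are alike, any order is right.
- jar: bystander: pale translucent plastic screw-top jar with a white lid, 76 mm diameter, 95 mm tall, origin under its centre, on the bench to the left of the shelf
- screwdriver: bystander: screwdriver lying along its own x on the bench to the right of the shelf
- tin: bystander: round metal tin, 70 mm diameter, 40 mm tall, origin under its centre, on the bench to the left of the shelf
Mind the look-alikes: they are no part of the job. Leave any green or turquoise look-alike of the bin_3 alone.

How it is judged:
By the outcome, as a careful person would: the job done as asked, in the order asked, and still so for the second after the job is handed in, with the robot touching nothing.
It also fails if it takes over 59 s, if anything falls off the work surface, if the arm or the gripper's body presses on something with over 40 N, if the wrist force passes 120 N, or if a joint passes its speed limit or range.

## Working session

There is one attempt and no reset: what is moved stays moved. The work goes in short steps, Python scripts to look and compute and a tool call to move; the robot and the scene stay as the last step left them, time stands still between calls to the robot, and variables do not carry over. Pictures are saved under pics/ and viewed, at most 10 in all, crops included, and the job is handed in when it is done.

Besides the shell and the picture viewer there is one more tool, called after ">>>" as name(argument=value, ...) on one line, values as JSON. send_rows: Moves the arm, as the interface text tells. Its arguments: {"type":"object","properties":{"commands":{"type":"array"}},"required":["commands"]}

```bash
mkdir -p pics; python3 - <<'E'
from rig import bot
import cv2,numpy as np
o=bot.get_obs();print({k:np.round(v,3).tolist() for k,v in o.items()},bot.pinch_z)
for n in("scene","top"):
    c=bot.get_calibration(n);print(n,{k:np.round(v,4).tolist() for k,v in c.items()})
    cv2.imwrite(f"pics/{n}0.png",bot.read_camera(n)[:,:,::-1])
E
```

```text
{'clock': 0.0, 'joint_pos': [-1.359, 0.333, -0.065, 1.461, 0.022, 1.35, -0.089], 'joint_velocities': [-0.002, -0.001, -0.001, -0.001, 0.002, 0.001, 0.0], 'effort': [-0.0, -62.326, 0.025, -38.989, -0.061, 0.04, 0.0], 'position': [0.145, 0.607, 0.222], 'ee_rot': [[-0.973, 0.233, -0.0], [0.233, 0.973, -0.001], [-0.0, -0.001, -1.0]], 'ft_force': [0.271, 0.848, 1.067], 'torque': [-0.003, -0.016, -0.004], 'finger_force': 0.0, 'opening': 0.087} 0.0187
scene {'fx': 497.0921, 'fy': 497.0921, 'cx': 316.3676, 'cy': 240.4012, 'eye': [1.3167, -0.4614, 1.0415], 'rotation': [[0.5426, -0.6179, 0.5691], [0.84, 0.3976, -0.3692], [0.0019, 0.6783, 0.7347]]}
top {'fx': 461.0481, 'fy': 461.0481, 'cx': 322.4746, 'cy': 235.0678, 'eye': [0.4683, -0.0015, 1.3211], 'rotation': [[0.0289, 0.9941, -0.1047], [-0.9996, 0.0287, -0.004], [-0.0009, 0.1048, 0.9945]]}
```

View pics/top0.png

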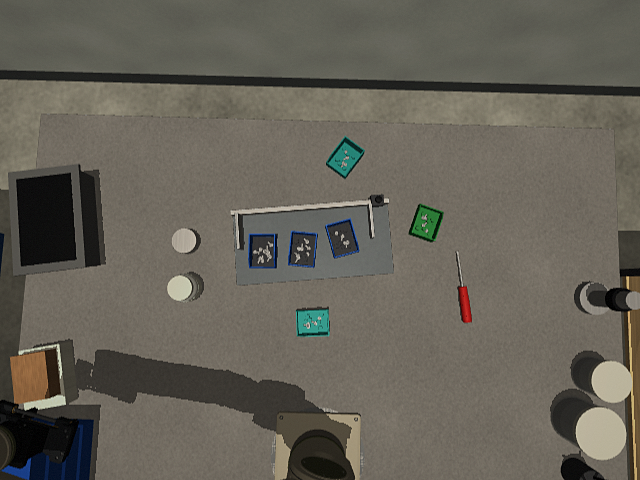

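View pics/scene0.png

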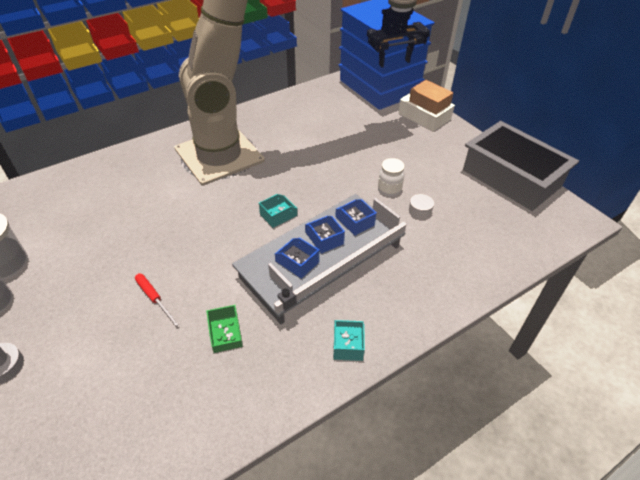

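The top view shows the three blue bins on the shelf at (263,251), (303,249) and (342,239). The look-alikes are turquoise at (345,157) and (313,321), and green at (426,222). None of these is blue or on the shelf, so I leave them alone. The end stop is at about (371,220). I'll confirm this in a crop and measure.

```bash
cat >h.py <<'E'
from rig import bot
import cv2,numpy as np
C=bot.get_calibration
def ray(n,uv,z):
    c=C(n);uv=np.atleast_2d(np.asarray(uv,float))
    d=np.c_[(uv[:,0]-c["cx"])/c["fx"],-(uv[:,1]-c["cy"])/c["fy"],-np.ones(len(uv))]@np.array(c["rotation"]).T
    e=np.array(c["eye"]);return (e+d*((z-e[2])/d[:,2])[:,None])[:,:2]
def pix(n,P):
    c=C(n);p=(np.atleast_2d(P)-c["eye"])@np.array(c["rotation"])
    return np.c_[c["cx"]-c["fx"]*p[:,0]/p[:,2],c["cy"]+c["fy"]*p[:,1]/p[:,2]]
def blue(im):
    h=cv2.cvtColor(im,cv2.COLOR_RGB2HSV)
    return cv2.inRange(h,(105,120,40),(130,255,255))
E
python3 - <<'E'
from h import *
im=cv2.imread("pics/top0.png")[:,:,::-1].copy()
b=blue(im); 
for c in cv2.findContours(b[180:300,220:420],0,2)[0]:
    if cv2.contourArea(c)>200:
        c=c+[220,180]; r=cv2.minAreaRect(c[:,0].astype(np.float32)); print("bin",np.round(r[0],1),np.round(r[1],1),round(r[2],1), ray("top",r[0],.105).round(4))
g=im.max(2)
pts=[]
for u in range(248,362,6):
    col=im[195:230,u].astype(int).min(1); k=np.where(col>130)[0]+195
    pts.append((u,k.min(),k.max()) if len(k) else (u,0,0))
print(pts)
cv2.imwrite("pics/c0.png",cv2.resize(im[185:295,220:420,::-1],None,fx=4,fy=4,interpolation=cv2.INTER_CUBIC))
E
```

```text
bin [261.5 250.5] [33. 27.] 90.0 [[0.5506 0.1632]]
bin [302.1 248.7] [27.  34.5] 5.4 [[0.5585 0.0562]]
bin [342.1 237.7] [34.5 27. ] 74.7 [[ 0.5907 -0.0489]]
[(248, np.int64(210), np.int64(213)), (254, np.int64(209), np.int64(212)), (260, np.int64(209), np.int64(212)), (266, np.int64(208), np.int64(211)), (272, np.int64(208), np.int64(211)), (278, np.int64(207), np.int64(210)), (284, np.int64(207), np.int64(210)), (290, np.int64(206), np.int64(209)), (296, np.int64(205), np.int64(209)), (302, np.int64(206), np.int64(209)), (308, np.int64(205), np.int64(208)), (314, np.int64(205), np.int64(208)), (320, np.int64(203), np.int64(207)), (326, np.int64(204), np.int64(207)), (332, np.int64(203), np.int64(206)), (338, np.int64(203), np.int64(206)), (344, np.int64(202), np.int64(205)), (350, np.int64(202), np.int64(205)), (356, np.int64(201), np.int64(204))]
```

View pics/c0.png

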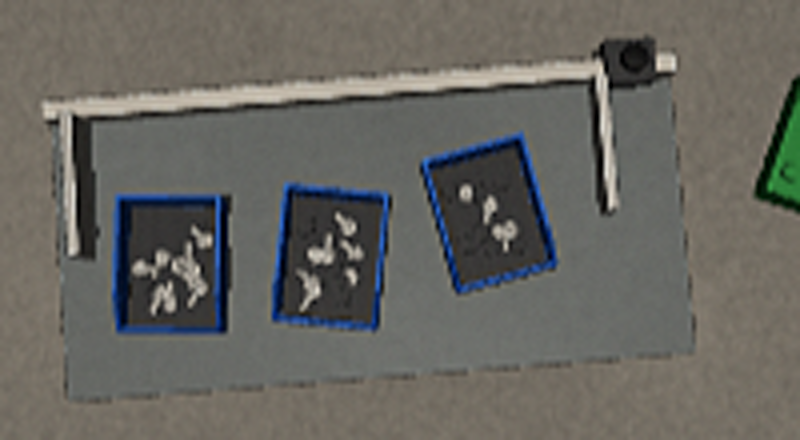

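The crop shows three blue bins with bolts, left to right in crop pixels at (172,265), (332,257) and (490,213). Deck front corners are at crop (68,401) and (694,352), the end plate is on the left at x≈72, and the stop plate runs from (600,65) to (612,210).

```bash
cat >>h.py <<'E'
def fr():
    import json;S=json.load(open("s.json"));return np.array(S["R"]),np.array(S["o"])
def toS(P): R,o=fr();return (np.atleast_2d(P)-o)@R
def toW(P): R,o=fr();return np.atleast_2d(P)@R.T+o
def goal(x,y):
    "tx,ty in units, yaw to align tool with shelf, for TCP at shelf x,y"
    o=bot.get_obs();T=np.array(o["ee_rot"]);d=np.r_[toW([x,y])[0]-o["position"][:2],0]
    return (T.T@d*10).round(3)
def bins(n="top",im=None):
    im=bot.read_camera(n) if im is None else im
    for c in cv2.findContours(blue(im)[180:300,220:420],0,2)[0]:
        if cv2.contourArea(c)>200:
            c=(c+[220,180])[:,0]; p=cv2.boxPoints(cv2.minAreaRect(toS(ray(n,c,.107)).astype(np.float32)))
            print("bin corners mm",(p*1000).round().tolist())
E
python3 - <<'E'
from h import *
import json
im=cv2.imread("pics/top0.png")[:,:,::-1].copy()
us=np.arange(246,362);mid=[]
for u in us:
    w=np.clip(im[198:220,u].astype(float).min(1)-120,0,None); mid.append((w*np.arange(198,220)).sum()/w.sum())
P=ray("top",np.c_[us,mid],.09)
F=ray("top",[(237,285.2),(393.5,273)],.06); B=ray("top",[(232.3,213),(231.5+0,211)],.09)
k=np.polyfit(P[:,1],P[:,0],1); yaw=-np.arctan(k[0]); print("yaw rail",np.degrees(yaw), "front",np.degrees(np.arctan2(-(F[0]-F[1])[0],(F[0]-F[1])[1])),"frontlen",np.linalg.norm(F[0]-F[1]))
R=np.array([[np.cos(yaw),-np.sin(yaw)],[np.sin(yaw),np.cos(yaw)]])
pr=P@R; pf=F@R; print("railx",pr[:,0].mean(),"front",pf)
ox=(pr[:,0].mean()-.081+pf[:,0].mean()+.115)/2; print("ox",pr[:,0].mean()-.081,pf[:,0].mean()+.115)
oy=(pf[0,1]-.19+pf[1,1]+.24)/2
pl=ray("top",[(220+70/4,185+115/4),(220+73/4,185+250/4)],.12)@R; print("endplate y",pl[:,1]-oy,pl[:,0]-ox)
o=R@np.array([ox,oy]);json.dump({"R":R.tolist(),"o":o.tolist()},open("s.json","w"));print("o",o,yaw)
print("stop in S",toS(ray("top",[(220+600/4,185+65/4),(220+612/4,185+208/4)],.111)))
bins(im=im)
T=np.array(bot.get_obs()["ee_rot"]);print("tool yaw: y axis in S",R.T@T[:2,1],"x",R.T@T[:2,0])
E
```

```text
yaw rail 6.091170147969045 front 6.094623489493691 frontlen 0.42740592850930353
railx 0.6756812850119601 front [[ 0.47931047  0.18207765]
 [ 0.47933623 -0.24532828]]
ox 0.5946812850119602 0.5943233524316879
endplate y [0.16545462 0.16867353] [ 0.07078949 -0.01832861]
o [0.59184896 0.05649522] 0.10631097438125002
stop in S [[ 0.07852932 -0.1863172 ]
 [-0.01728072 -0.18578904]]
bin corners mm [[-76.0, 78.0], [12.0, 72.0], [17.0, 143.0], [-71.0, 149.0]]
bin corners mm [[-84.0, -24.0], [6.0, -40.0], [18.0, 30.0], [-72.0, 46.0]]
bin corners mm [[-64.0, -78.0], [-51.0, -148.0], [39.0, -131.0], [26.0, -61.0]]
tool yaw: y axis in S [0.33451807 0.94238843] x [-0.94238925  0.3345183 ]
```

```bash
python3 - <<'E'
from h import *
print(goal(-.105,.108),toW([-.105,.108]),goal(-.105,.003))
E
```

```text
[-4.274 -3.654  0.005] [[0.47598179 0.15274385]] [-4.625 -4.643  0.006]
```

>>> send_rows(commands=[0.54,-0.4,-0.35,0,0,0.54,-0.855,-0.73,0,0,0.54,-0.855,-0.73,0,0])

```text
clock: 0.4
position: [0.216, 0.5129, 0.2224]
ee_rot: [[-0.971, 0.239, 0.002], [0.239, 0.971, -0.002], [-0.002, -0.001, -1.0]]
ft_force: [0.2, -0.6, -0.4]
opening: 0.0703
finger_force: 0.0
```

>>> send_rows(commands=[0.54,-0.4,-0.35,0,0,0.54,-0.855,-0.73,0,0,0.54,-0.855,-0.73,0,0])

```text
clock: 0.7
position: [0.2815, 0.4217, 0.2226]
ee_rot: [[-0.971, 0.239, 0.001], [0.239, 0.971, -0.001], [-0.001, -0.001, -1.0]]
ft_force: [0.8, -0.0, 0.5]
opening: 0.0468
finger_force: 0.0
```

>>> send_rows(commands=[0.54,-0.4,-0.35,0,0,0.54,-0.855,-0.73,0,0,0.54,-0.855,-0.73,0,0])

```text
clock: 1.0
position: [0.347, 0.331, 0.2226]
ee_rot: [[-0.971, 0.239, 0.001], [0.239, 0.971, -0.001], [-0.001, -0.001, -1.0]]
ft_force: [-0.0, -0.2, -0.2]
opening: 0.0405
finger_force: 0.0
```

>>> send_rows(commands=[0.54,-0.4,-0.35,0,0,0.54,-0.855,-0.73,0,0,0.54,-0.855,-0.73,0,0])

```text
clock: 1.3
position: [0.4127, 0.2402, 0.2226]
ee_rot: [[-0.971, 0.239, 0.001], [0.239, 0.971, -0.001], [-0.001, -0.001, -1.0]]
ft_force: [0.2, 0.1, 0.2]
opening: 0.0398
finger_force: 0.0
```

>>> send_rows(commands=[0.54,-0.4,-0.35,0,0,0.54,-0.855,-0.73,0,-0.04,0.54,-0.855,-0.73,0,-0.08,0.54,-0.855,-0.73,0,-0.1085,0.54,-0.855,-0.73,0,-0.1085,0.54,-0.855,-0.73,0,-0.1085])

```text
clock: 1.9
position: [0.4759, 0.1545, 0.2224]
ee_rot: [[-0.995, -0.104, -0.0], [-0.104, 0.995, 0.0], [0.0, 0.0, -1.0]]
ft_force: [-1.0, 0.1, -0.0]
opening: 0.0406
finger_force: 0.0
```

```bash
cat > st.py <<'E'
from h import *
import sys
o=bot.get_obs();T=np.array(o["ee_rot"]);R,_=fr()
print("t",round(o["clock"],2),"S mm",(toS(o["position"][:2])*1000).round(1),"z",round(o["position"][2],4),"yS",(R.T@T[:2,1]).round(4),"tilt",T[:,2].round(4),"F_S",(R.T@np.array(o["ft_force"])[:2]).round(1),o["ft_force"][2].round(1),"op",o["opening"])
E
python3 st.py; python3 -c "
from h import *;print(goal(-.105,.108))"
```

```text
t 1.9 S mm [[-104.9  109.8]] z 0.2224 yS [0.0017 1.    ] tilt [-4.e-04  1.e-04 -1.e+00] F_S [-1.   0.2] -0.0 op 0.04063563441287878
[ 0.001 -0.018 -0.   ]
```

>>> send_rows(commands=[0.54,0,0,0.4,0,0.54,0,0,0.8,0,0.54,0,0,0.8,0])

```text
clock: 2.2
position: [0.473, 0.1532, 0.1383]
ee_rot: [[-0.994, -0.105, -0.007], [-0.105, 0.994, -0.004], [0.007, -0.003, -1.0]]
ft_force: [-1.1, 0.1, 0.6]
opening: 0.0399
finger_force: 0.0
```

>>> send_rows(commands=[0.54,0,0,0.35,0,0.54,0,0,0.7,0,0.54,0,0,0.7,0,0.54,0,0,0.7,0])

```text
clock: 2.6
position: [0.4768, 0.1541, 0.0743]
ee_rot: [[-0.994, -0.106, 0.0], [-0.106, 0.994, 0.0], [-0.001, 0.0, -1.0]]
ft_force: [-0.1, 0.2, 0.1]
opening: 0.0407
finger_force: 0.0
```

>>> send_rows(commands=[0.54,-0.1,0,0,0,0.54,-0.2,0,0,0,0.54,-0.3,0,0,0,0.54,-0.35,0,0,0,0.54,-0.4,0,0,0,0.54,-0.45,0,0,0,0.54,-0.5,0,0,0,0.54,-0.55,0,0,0])

```text
clock: 3.4
position: [0.5312, 0.1593, 0.0725]
ee_rot: [[-0.994, -0.106, -0.0], [-0.106, 0.994, 0.0], [0.0, 0.0, -1.0]]
ft_force: [-3.0, -0.1, 2.2]
opening: 0.0403
finger_force: 1.5
```

>>> send_rows(commands=[0.54,-0.05,0,0,0,0.54,-0.1,0,0,0,0.54,-0.15,0,0,0,0.54,-0.2,0,0,0,0.54,-0.22,0,0,0,0.54,-0.23,0,0,0,0.54,-0.23,0,0,0,0.54,-0.23,0,0,0])

```text
clock: 4.2
position: [0.554, 0.1617, 0.0726]
ee_rot: [[-0.994, -0.106, 0.001], [-0.106, 0.994, 0.0], [-0.001, 0.0, -1.0]]
ft_force: [0.2, -0.3, -0.7]
opening: 0.0398
finger_force: 0.2
```

```bash
python3 st.py
```

```text
t 4.2 S mm [[-26.5 108.6]] z 0.0726 yS [2.e-04 1.e+00] tilt [ 6.e-04  1.e-04 -1.e+00] F_S [ 0.2 -0.3] -0.7 op 0.03984905552972132
```

>>> send_rows(commands=[0.54,-0.01,0,0,0,0.54,-0.02,0,0,0,0.54,-0.03,0,0,0,0.54,-0.03,0,0,0])

```text
clock: 4.6
position: [0.5555, 0.1619, 0.0725]
ee_rot: [[-0.994, -0.106, -0.003], [-0.106, 0.994, -0.0], [0.003, 0.0, -1.0]]
ft_force: [-9.8, -1.5, 8.5]
opening: 0.0401
finger_force: 4.9
```

```bash
python3 st.py; python3 -c "
from h import *;bins()"
```

```text
t 4.6 S mm [[-25.  108.7]] z 0.0725 yS [2.e-04 1.e+00] tilt [-3.1e-03 -3.0e-04 -1.0e+00] F_S [-9.9 -0.4] 8.5 op 0.04006974003384698
bin corners mm [[-64.0, -78.0], [-51.0, -148.0], [39.0, -131.0], [26.0, -61.0]]
```

>>> send_rows(commands=[0.54,-0.02,0,0,0,0.54,0.2,0,0,0,0.54,0.5,0,0,0,0.54,0.8,0,0,0,0.54,0.81,0,0,0,0.54,0.81,0,0,0])

```text
clock: 5.25
position: [0.4766, 0.1538, 0.0731]
ee_rot: [[-0.994, -0.106, 0.001], [-0.106, 0.994, 0.001], [-0.002, 0.001, -1.0]]
ft_force: [0.8, 0.4, 0.7]
opening: 0.0401
finger_force: 0.0
```

>>> send_rows(commands=[0.54,0,-0.35,0,0,0.54,0,-0.7,0,0,0.54,0,-1.0,0,0,0.54,0,-1.0,0,0,0.54,0,-1.0,0,0])

```text
clock: 5.75
position: [0.488, 0.0536, 0.0727]
ee_rot: [[-0.995, -0.104, 0.001], [-0.104, 0.995, 0.0], [-0.001, -0.0, -1.0]]
ft_force: [-0.6, 0.4, -0.6]
opening: 0.0403
finger_force: 0.0
```

```bash
python3 st.py; python3 -c "
from h import *;bins()"
```

```text
t 5.75 S mm [[-103.6    8.1]] z 0.0727 yS [0.002 1.   ] tilt [ 0.0011  0.     -1.    ] F_S [-0.5  0.5] -0.6 op 0.04025739197678346
bin corners mm [[-64.0, -78.0], [-51.0, -149.0], [39.0, -131.0], [26.0, -61.0]]
bin corners mm [[-18.0, 149.0], [-18.0, 76.0], [76.0, 77.0], [75.0, 150.0]]
```

>>> send_rows(commands=[0.54,-0.1,-0.03,0,0,0.54,-0.15,-0.03,0,0,0.54,-0.2,-0.03,0,0,0.54,-0.25,-0.03,0,0,0.54,-0.3,-0.03,0,0,0.54,-0.35,-0.03,0,0,0.54,-0.4,-0.03,0,0,0.54,-0.45,-0.03,0,0])

```text
clock: 6.6
position: [0.5323, 0.056, 0.0724]
ee_rot: [[-0.994, -0.106, -0.0], [-0.106, 0.994, 0.0], [0.0, 0.0, -1.0]]
ft_force: [-1.7, 0.2, -0.4]
opening: 0.0401
finger_force: 0.6
```

>>> send_rows(commands=[0.54,-0.05,0,0,0,0.54,-0.1,0,0,0,0.54,-0.15,0,0,0,0.54,-0.2,0,0,0,0.54,-0.25,0,0,0,0.54,-0.29,0,0,0,0.54,-0.32,0,0,0,0.54,-0.32,0,0,0])

```text
clock: 7.4
position: [0.5643, 0.0592, 0.0726]
ee_rot: [[-0.994, -0.106, 0.001], [-0.106, 0.994, 0.0], [-0.001, -0.0, -1.0]]
ft_force: [-0.5, 0.4, 0.5]
opening: 0.04
finger_force: 0.0
```

>>> send_rows(commands=[0.54,-0.01,0,0,0,0.54,-0.02,0,0,0,0.54,-0.02,0,0,0])

```text
clock: 7.7
position: [0.5656, 0.0594, 0.0726]
ee_rot: [[-0.994, -0.106, -0.0], [-0.106, 0.994, 0.0], [0.0, 0.0, -1.0]]
ft_force: [-3.2, -0.2, 1.7]
opening: 0.0403
finger_force: 1.1
```

```bash
python3 st.py
```

```text
t 7.7 S mm [[-25.7   5.7]] z 0.0726 yS [2.e-04 1.e+00] tilt [-1.e-04  2.e-04 -1.e+00] F_S [-3.2  0.2] 1.7 op 0.04026139855276849
```

Push 1.5 mm more, then retreat and move over to bin C.

>>> send_rows(commands=[0.54,-0.01,0,0,0,0.54,-0.015,0,0,0,0.54,-0.015,0,0,0])

```text
clock: 8.0
position: [0.5663, 0.0594, 0.0725]
ee_rot: [[-0.994, -0.106, -0.002], [-0.106, 0.994, 0.0], [0.002, 0.0, -1.0]]
ft_force: [-7.4, -0.5, 5.7]
opening: 0.0403
finger_force: 3.7
```

>>> send_rows(commands=[0.54,0.2,0,0,0,0.54,0.5,0,0,0,0.54,0.75,0,0,0,0.54,0.75,0,0,0])

```text
clock: 8.4
position: [0.4904, 0.0514, 0.0724]
ee_rot: [[-0.994, -0.106, -0.001], [-0.106, 0.994, 0.001], [0.001, 0.001, -1.0]]
ft_force: [0.1, 0.2, 0.7]
opening: 0.0398
finger_force: 0.0
```

>>> send_rows(commands=[0.54,0,-0.35,0,0,0.54,0,-0.7,0,0,0.54,0,-1.0,0,0,0.54,0,-1.0,0,0,0.54,0,-1.0,0,0])

```text
clock: 8.9
position: [0.504, -0.0482, 0.0727]
ee_rot: [[-0.995, -0.104, 0.001], [-0.104, 0.995, -0.0], [-0.001, -0.0, -1.0]]
ft_force: [0.2, 1.1, 0.4]
opening: 0.0403
finger_force: 0.0
```

```bash
python3 st.py; python3 -c "
from h import *;bins()"
```

```text
t 8.9 S mm [[-98.5 -94.7]] z 0.0727 yS [0.0016 1.    ] tilt [ 0.001 -0.    -1.   ] F_S [0.3 1.1] 0.4 op 0.04028703119273569
bin corners mm [[-18.0, 149.0], [-18.0, 76.0], [76.0, 77.0], [75.0, 150.0]]
bin corners mm [[-18.0, 46.0], [-18.0, -26.0], [75.0, -25.0], [75.0, 46.0]]
```

>>> send_rows(commands=[0.54,-0.1,-0.1,0,0,0.54,-0.2,-0.1,0,0,0.54,-0.25,-0.1,0,0,0.54,-0.3,-0.1,0,0,0.54,-0.35,-0.1,0,0,0.54,-0.4,-0.1,0,0,0.54,-0.45,-0.1,0,0,0.54,-0.5,-0.1,0,0])

```text
clock: 9.75
position: [0.5543, -0.0524, 0.0724]
ee_rot: [[-0.994, -0.106, -0.0], [-0.106, 0.994, 0.0], [0.0, 0.0, -1.0]]
ft_force: [-1.2, 0.5, -1.2]
opening: 0.0397
finger_force: 0.5
```

>>> send_rows(commands=[0.54,-0.05,0,0,0,0.54,-0.1,0,0,0,0.54,-0.15,0,0,0,0.54,-0.19,0,0,0,0.54,-0.22,0,0,0,0.54,-0.23,0,0,0,0.54,-0.24,0,0,0,0.54,-0.24,0,0,0])

```text
clock: 10.55
position: [0.5774, -0.05, 0.0725]
ee_rot: [[-0.994, -0.106, -0.001], [-0.106, 0.994, 0.0], [0.001, 0.0, -1.0]]
ft_force: [-4.0, 0.4, 1.7]
opening: 0.0402
finger_force: 2.0
```

```bash
python3 st.py
```

```text
t 10.55 S mm [[ -25.7 -104.4]] z 0.0725 yS [4.e-04 1.e+00] tilt [-1.e-03  2.e-04 -1.e+00] F_S [-3.9  0.8] 1.7 op 0.040212031359159156
```

>>> send_rows(commands=[0.54,-0.01,0,0,0,0.54,-0.015,0,0,0,0.54,-0.015,0,0,0])

```text
clock: 10.85
position: [0.5775, -0.05, 0.0724]
ee_rot: [[-0.994, -0.105, -0.004], [-0.105, 0.994, 0.001], [0.004, 0.001, -1.0]]
ft_force: [-11.9, -0.2, 8.2]
opening: 0.0402
finger_force: 6.0
```

>>> send_rows(commands=[0.54,0.2,0,0,0,0.54,0.5,0,0,0,0.54,0.65,0,0,0,1,0.65,-0.4,0,0,1,0.65,-0.8,0,0,1,0.65,-1,0,0,1,0.65,-1,0,0])

```text
clock: 11.55
position: [0.5254, -0.1598, 0.073]
ee_rot: [[-0.995, -0.101, 0.002], [-0.101, 0.995, -0.002], [-0.001, -0.002, -1.0]]
ft_force: [-0.2, -0.5, 0.4]
opening: 0.016
finger_force: 0.0
```

>>> send_rows(commands=[1,0,-0.28,-0.05,0,1,0,-0.28,-0.05,0,1,-0.5,-0.28,-0.05,0,1,-1,-0.28,-0.05,0,1,-1,-0.28,-0.05,0,1,-1,-0.28,-0.05,0])

```text
clock: 12.15
position: [0.6283, -0.1716, 0.0765]
ee_rot: [[-0.994, -0.108, -0.001], [-0.108, 0.994, -0.0], [0.001, 0.0, -1.0]]
ft_force: [-0.5, -0.4, 0.3]
opening: 0.0006
finger_force: 0.0
```

```bash
python3 st.py; python3 -c "
from h import *;im=bot.read_camera('top');bins(im=im)
cv2.imwrite('pics/t1.png',cv2.resize(im[165:305,220:420,::-1],None,fx=4,fy=4,interpolation=2))"
```

```text
t 12.15 S mm [[  12.  -230.7]] z 0.0765 yS [-0.0019  1.    ] tilt [-0.0011 -0.     -1.    ] F_S [-0.5 -0.3] 0.3 op 0.0005768568881626348
bin corners mm [[-18.0, 149.0], [-18.0, 76.0], [76.0, 77.0], [75.0, 150.0]]
bin corners mm [[-18.0, 46.0], [-18.0, -26.0], [75.0, -25.0], [75.0, 46.0]]
```

View pics/t1.png

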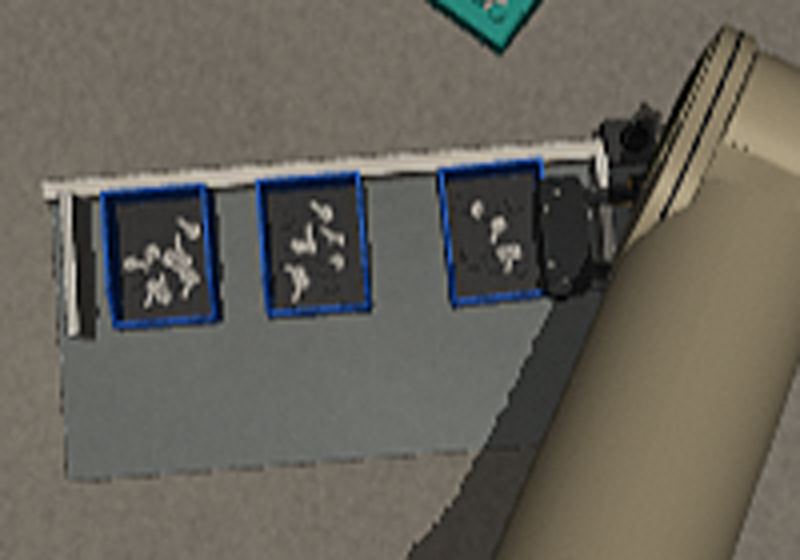

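The crop shows all three bins square against the rail at crop (160,255), (315,245) and (500,235). The closed fingers are just outside the stop. Now I slide the stop.

>>> send_rows(commands=[1,0,0.1,0,0,1,0,0.2,0,0,1,0,0.28,0,0,1,0,0.36,0,0,1,0,0.44,0,0,1,0,0.52,0,0,1,0,0.6,0,0,1,0,0.68,0,0])

```text
clock: 13.0
position: [0.6204, -0.1057, 0.0778]
ee_rot: [[-0.994, -0.105, 0.0], [-0.105, 0.994, -0.0], [-0.0, -0.0, -1.0]]
ft_force: [-0.9, -3.9, 3.6]
opening: 0.0002
finger_force: 2.6
```

>>> send_rows(commands=[1,0,0.08,0,0,1,0,0.16,0,0,1,0,0.24,0,0,1,0,0.32,0,0,1,0,0.4,0,0,1,0,0.48,0,0,1,0,0.56,0,0,1,0,0.64,0,0])

```text
clock: 13.8
position: [0.6137, -0.0425, 0.0778]
ee_rot: [[-0.994, -0.105, 0.0], [-0.105, 0.994, -0.001], [-0.0, -0.001, -1.0]]
ft_force: [-1.0, -6.9, 4.9]
opening: 0.0005
finger_force: 3.4
```

```bash
python3 st.py; python3 -c "
from h import *;im=bot.read_camera('top');bins(im=im)"
```

```text
t 13.8 S mm [[  11.2 -100.8]] z 0.0778 yS [0.0011 1.    ] tilt [ 3.e-04 -9.e-04 -1.e+00] F_S [-1.7 -6.8] 4.9 op 0.00053173234212409
bin corners mm [[-18.0, 149.0], [-18.0, 76.0], [76.0, 77.0], [75.0, 150.0]]
```

>>> send_rows(commands=[1,0,0.06,0,0,1,0,0.12,0,0,1,0,0.18,0,0,1,0,0.23,0,0,1,0,0.27,0,0,1,0,0.29,0,0,1,0,0.3,0,0,1,0,0.3,0,0])

```text
clock: 14.65
position: [0.6107, -0.0131, 0.0777]
ee_rot: [[-0.994, -0.105, 0.0], [-0.105, 0.994, -0.001], [-0.0, -0.001, -1.0]]
ft_force: [0.3, -5.0, 3.5]
opening: 0.0004
finger_force: 3.3
```

```bash
python3 st.py
```

```text
t 14.65 S mm [[ 11.3 -71.2]] z 0.0777 yS [0.001 1.   ] tilt [ 4.e-04 -1.e-03 -1.e+00] F_S [-0.3 -5. ] 3.5 op 0.00044611936895451926
```

>>> send_rows(commands=[1,0,0.01,0,0,1,0,0.02,0,0,1,0,0.03,0,0,1,0,0.04,0,0,1,0,0.04,0,0])

```text
clock: 15.15
position: [0.6102, -0.0093, 0.0777]
ee_rot: [[-0.994, -0.105, 0.0], [-0.105, 0.994, -0.001], [-0.0, -0.001, -1.0]]
ft_force: [-0.6, -7.3, 3.7]
opening: 0.0006
finger_force: 3.5
```

```bash
python3 st.py
```

```text
t 15.15 S mm [[ 11.3 -67.4]] z 0.0777 yS [0.0012 1.    ] tilt [ 5.0e-04 -1.1e-03 -1.0e+00] F_S [-1.3 -7.2] 3.7 op 0.0005897745507377279
```

>>> send_rows(commands=[1,0,0.01,0,0,1,0,0.02,0,0,1,0,0.03,0,0,1,0,0.03,0,0])

```text
clock: 15.55
position: [0.61, -0.0071, 0.0777]
ee_rot: [[-0.995, -0.104, 0.001], [-0.104, 0.995, -0.002], [-0.0, -0.002, -1.0]]
ft_force: [0.5, -8.5, 3.3]
opening: 0.0006
finger_force: 4.5
```

```bash
python3 st.py
```

```text
t 15.55 S mm [[ 11.3 -65.1]] z 0.0777 yS [0.0018 1.    ] tilt [ 7.0e-04 -1.8e-03 -1.0e+00] F_S [-0.4 -8.5] 3.3 op 0.0005812932649114572
```

>>> send_rows(commands=[1,0,0.01,0,0,1,0,0.02,0,0,1,0,0.03,0,0,1,0,0.03,0,0])

```text
clock: 15.95
position: [0.61, -0.007, 0.0778]
ee_rot: [[-0.995, -0.102, 0.002], [-0.102, 0.995, -0.005], [-0.001, -0.005, -1.0]]
ft_force: [2.0, -17.0, 3.1]
opening: 0.0004
finger_force: 8.2
```

```bash
python3 st.py; python3 -c "
from h import *;im=bot.read_camera('top');bins(im=im)
cv2.imwrite('pics/t2.png',cv2.resize(im[165:305,220:420,::-1],None,fx=4,fy=4,interpolation=2))"
```

```text
t 15.95 S mm [[ 11.3 -65.1]] z 0.0778 yS [0.0042 1.    ] tilt [ 0.0016 -0.0048 -1.    ] F_S [  0.2 -17.1] 3.1 op 0.00036868375491142837
bin corners mm [[-18.0, 166.0], [-18.0, 4.0], [75.0, 4.0], [75.0, 166.0]]
```

View pics/t2.png

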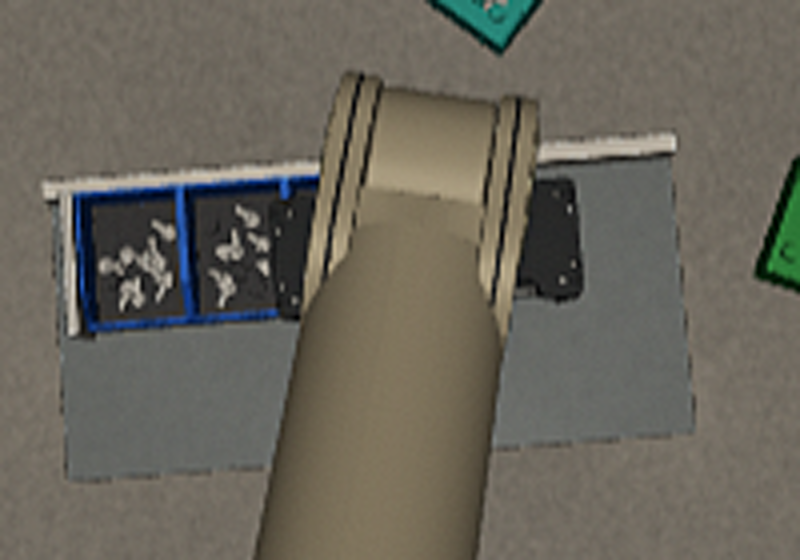

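The two visible bins are tight against the end plate at crop (75–280), and the force rose to 17 N with no movement, so the row is closed. I'll back off and look.

>>> send_rows(commands=[1,0,-0.1,0,0,1,0,-0.4,0,0,1,0,-0.4,0,0,1,0,-0.4,-0.4,0,1,0,-0.4,-0.8,0,1,0.4,-0.4,-0.8,0,1,0.8,-0.4,-0.8,0,1,0.8,-0.4,-0.8,0])

```text
clock: 16.8
position: [0.5296, -0.0505, 0.1567]
ee_rot: [[-0.994, -0.105, -0.003], [-0.105, 0.994, 0.003], [0.003, 0.003, -1.0]]
ft_force: [-0.1, 0.8, -0.4]
opening: 0.0002
finger_force: 0.0
```

>>> send_rows(commands=[0.54,0.4,-0.4,0,0,0.54,0.6,-0.8,0,0,0.54,0.6,-0.9,0,0,0.54,0.6,-0.9,0,0])

```text
clock: 17.2
position: [0.4841, -0.1475, 0.1578]
ee_rot: [[-0.995, -0.103, 0.001], [-0.103, 0.995, 0.001], [-0.001, 0.001, -1.0]]
ft_force: [0.3, 0.6, 0.3]
opening: 0.0246
finger_force: 0.0
```

```bash
python3 st.py; python3 -c "
from h import *;im=bot.read_camera('top');bins(im=im)
cv2.imwrite('pics/t3.png',cv2.resize(im[165:305,220:420,::-1],None,fx=4,fy=4,interpolation=2))"
```

```text
t 17.2 S mm [[-128.8 -191.4]] z 0.1578 yS [0.0032 1.    ] tilt [ 1.e-03  7.e-04 -1.e+00] F_S [0.3 0.6] 0.3 op 0.024633391205888526
bin corners mm [[-18.0, -44.0], [75.0, -44.0], [76.0, 166.0], [-18.0, 167.0]]
```

View pics/t3.png

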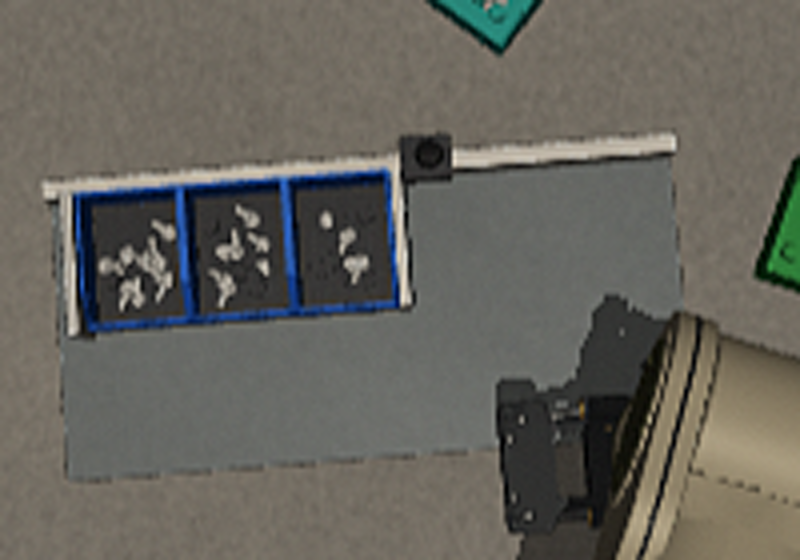

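The row is packed and square. The three bins measure 210 mm by 93 mm (y −44 to 166), with fronts in line and backs on the rail. The stop is closed against them at crop (400,230), and the fingers are clear.

```bash
python3 -c "
from rig import bot;print(bot.hand_in())"
```

```text
the job is handed in; nothing more can be done
None
```

I handed the job in after about 17 s of the 59 s allowed. In the last top view, the three blue bins stand in one tight row against the back rail between the end plate and the closed end stop, and I did not touch the jar, screwdriver, tin or look-alikes.

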